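Hold the check paddle in the light path of the reader

TASK

Slide the shutter on top of the small white reader fully open, then lift the narrower of the two hanging check paddles out of its rack and lower its blade upright through the slot that the shutter covered. Finish while still holding the paddle there by its handle: nearly the whole blade inside, with the collar about a centimetre above the reader's cover, not resting on it. Leave the wider paddle and the other things on the desk where they are.

Things in the scene. Friction and masses are not known exactly. Their poses are not given: they have to be found in the camera images.
- reader: White bench-top reader, a hollow box fixed to the desk, 130 (x) x 150 (y) x 90 mm high; its place and yaw vary. Origin at the centre of its underside, z up. Two low guide ribs (5 mm high, along x, at y = +-34 mm) flank the shutter on the cover.
- slot_mouth (a point): Centre of the reader's slot at the cover's top face (90 mm above the desk), 15 mm from the reader's origin towards its -x; axes as the reader's. The slot is 10 mm wide (x) and 44 mm long (y) with a 2 mm bevel at the mouth; the cover is 14 mm thick, and below it is empty down to 80 mm under the mouth. At first the shutter covers it.
- shutter (a joint): Travel of the steel shutter (28 x 60 x 3 mm plate on the cover) along the reader's +x, in m: 0 = centred over the slot, 0.034 = fully open against its stop. Starts at 0 to 0.006. It moves with about 1.2 N of friction and stays where it is left.
- shutter_knob (a point): Centre of the black upright grip bar on the shutter: 10 mm (x) x 32 mm (y), 21 mm high, standing on the shutter plate; this point is 14 mm above the cover and the bar's top is 24 mm above the cover. Axes as the reader's; moves with the shutter.
- paddle_grip (a point): Centre of the grey handle of the narrower paddle, the one to use (about 0.12 kg). Handle 16 mm thick (paddle x), 30 mm wide (y), 50 mm high, so 25 mm above and below this point. Under it a collar 22 (x) x 62 (y) x 6 mm, then a flat blade 8 mm thick (x), 42 mm wide (y), 70 mm long, lower edge rounded. A half turn about z changes nothing. It hangs upright by its collar in its rack.
- paddle_tip (a point): Middle of the lower edge of that paddle's blade, 101 mm under the handle's centre; axes as the paddle's, z up along it. In the rack it is 12 mm above the desk; lift the paddle straight up by 75 mm or more to clear the rack.
- rack: Aluminium rack fixed to the desk: base 50 (x) x 92 (y) x 6 mm and two posts at its y ends, 82 mm high, on which the narrower paddle's collar rests between 3 mm lips. Origin at the centre of its underside. The two racks change places from start to start, and have varying positions and yaw.
- wide_rack: The same sort of rack for the wider paddle, base 50 x 108 mm. Origin at the centre of its underside.
- wide_paddle_grip (a point): Centre of the handle of the wider paddle (blade 58 mm, collar 78 mm wide, else like the other); it does not fit the slot. Leave it hanging in its rack.
- mouse: Computer mouse, 111 x 63 x 34 mm, a bystander; origin at the centre of its underside.
- test_strip_box: Black canister, 37 x 37 x 63 mm, a bystander; origin at the centre of its underside.
- timer: Small upright timer, 44 x 66 x 68 mm, a bystander; origin at the centre of its underside.
- oil_bottle: Small dropper bottle, 30 x 30 x 78 mm, a bystander; origin at the centre of its underside.
- cell_counter: Tall solid analyser standing at the back of the desk's middle, always in the same place; 390 mm deep (x), 254 mm wide (y), 436 mm high, axes as the world's. Origin at the centre of its underside; its front is 195 mm from it towards the robot (-x). It stands between the racks and the reader: carry the tool round in front of it, close to the robot.
Mind the look-alikes: they are no part of the job. What is shaped like the part that bears paddle_grip but orange is not meant.

How it is judged:
On the way, in this order (a step that is already met when the one before it is completed fails the run):
1. the shutter is open while the paddle still hangs in its rack (value of joint shutter above 0.028 m and distance of paddle_tip from where it was at the start of the episode below 0.02 m), for 0.2 s.
2. the narrower paddle is lifted clear of its rack, held by the fingers (height (world z) of paddle_tip above 0.084 m and contact force between the fingers and paddle above 1 N), for 0.1 s.
At the end, for the whole second after the job is handed in: Shutter open over 26 mm; the narrower paddle upright (0.12 rad) in the slot, lower edge 45 to 68 mm below its mouth (collar 2 to 25 mm above the cover), within 7 (x) and 8 mm (y) of its centre, still, held by the fingers (over 2 N), not jammed against the reader (under 12 N) (value of joint shutter above 0.026 m and z of paddle_tip in the frame of slot_mouth between -0.068 and -0.045 m and x of paddle_tip in the frame of slot_mouth between -0.007 and 0.007 m and y of paddle_tip in the frame of slot_mouth between -0.008 and 0.008 m and angle between paddle_tip's own z axis and vertical below 0.12 rad and linear speed of paddle below 0.03 m/s and contact force between the fingers and paddle above 2 N and contact force between reader and paddle below 12 N); the arm keeps its last pose, push and grip.
It fails at once if the wider paddle or another thing on the desk was moved by over 25 mm (distance of any of wide_paddle_grip, mouse, test_strip_box, timer, oil_bottle from where it was at the start of the episode above 0.025 m).
It also fails if it takes over 51 s, if anything falls off the work surface, if the arm or the gripper's body presses on something with over 40 N, if the wrist force passes 120 N, or if a joint passes its speed limit or range.

ROBOT

A 6-joint arm with a two-finger parallel gripper is mounted at the origin on a cart in front of the work surface, level with it; the furniture and walls round the work are solid. World frame = base frame: x ahead of the robot, y to its left, z up, the work surface at z = 0. Lengths are in m, angles in rad, forces in N, time in s.
With the tool pointing down it reaches from about 0.225 to 0.875 m from the base axis. Payload 3.4 kg.
Tool frame: the origin (TCP) lies between the finger pads; the fingertips stand 11 mm ahead of it and the grasp point (between the pads) lies 8 mm behind it (tips_ahead is the distance from the TCP to the fingertips, in m); z points along the fingers, x is the direction in which the jaws open and shut, and the axes are right-handed (so a half turn about z gives the same grasp; the last joint's range is limited). The gripper opens to 85 mm and grips with 20 to 120 N. Pads are 22 mm wide; open, the fingers measure 114 mm over their backs; the gripper's body (76 mm by 85 mm) begins 54 mm behind the grasp point. The pads swing forward as they close: fully open they stand 13 mm farther back than shut.
Start: joints at [-1.237, 0.276, 1.505, -0, 1.361, -0.121], TCP at [0.253, -0.517, 0.242] pointing down, gripper open.
Joint ranges: [-2.89, 2.89], [-0.75, 2.08], [0.22, 2.7], [-1.18, 4.32], [0.11, 2.71], [-2.7, 2.7]. Speed limits (rad/s): [2.57, 2.57, 3.14, 3.14, 3.14, 3.14].

INTERFACE

Orientations are given as a unit quaternion [w, x, y, z].
In Python, from rig import get_state, get_image, sign_off, masks_of, tips_ahead gives the robot as it stands.
- The arm moves only by the tool play_rows, never from a script. Its argument "series" is a list of rows, each an object of numbers: "fingers": the closure, from -1 (fully open) to 1 (shut); "dx", "dy", "dz": the shift along the world's x, y, z in mm; "turn": the turn about the world's z in rad. A call has 1 to 20 rows; each row shifts and turns the pose as measured when the row begins; what a row does not reach is not made up. A row lasts 1/12 s, in which the tool goes at most 41.7 mm and 7.16 degrees, less where a joint would pass 70% of its speed; a pose out of reach is approached as far as the arm can. A call with a gripper value outside its range is refused whole. The fingers move at their own pace and stop on an object; "squeeze" is the grip in N (left out, the last holds). Time passes only in rows, so rows that do not move let the fingers close. It gives the time, the measured TCP pose, the force and the opening at its end, in the units of the state.
- get_state(): the state, without advancing time (a new reading comes with each control period).
- get_image(name): name is "side" or "top" or "wrist"; returns a dict with "pixels" (420x560x3 uint8, red, green, blue), "vfov" (degrees; the focal length in pixels is half the picture's height over the tangent of half this angle, whatever the lens; pixels are square), "cx", "cy" (the principal point, pixels), "rvec" (rotation vector, rad) and "tvec" (3), from world to camera coordinates, as OpenCV has them; the wrist camera has in their place "hand_eye" (4x4, takes a point from camera to tool coordinates, whose origin is the TCP and whose axes are the tool frame's). Camera axes: x right, y down, z forward; pixel columns grow to the right and rows downward; lengths in m; the calibration is good to about 2 mm. A picture is of the moment at which its call begins: read the wrist's pose just before it. There is no depth.
- sign_off(): hands the job in, once; it reports no verdict.
Trained networks look in a picture, given as the dict that the camera call returned (one of the last four; its "shot" number tells which), for a name from the list of things; names that differ only in an ending like _2 or _b are one class to them, and where a whole thing is asked for, a point or a joint stands for the part that bears it (a point fixed in the world has none). Each returns a list of dicts, best first, with "p" (0 to 1); they miss things now and then, are a little off and sometimes report something else, mostly with a low value. They report only what shows in the picture. A call takes as long as a camera call. They do not tell look-alikes from the thing itself.
- masks_of(picture, label): "region" (420x560 bool, what is visible of it) and "xy" ([column, row] in pixels, amid what is visible of it).
The state is a dict: "clock": time; "qpos": joint angles; "qd": joint speeds; "effort": joint torques, N m; "position": TCP position; "ee_rot": TCP orientation; "contact_force": force on the tool from outside, world axes, zero at the start; "moment": the same for the moment, N m; "width": finger opening in m.
Only numpy, scipy, OpenCV 4.12 (cv2) and the standard library are available. Lean on these libraries where they do the work, as an engineer would, in place of code of your own. Each camera call takes 0.05 s, during which the arm holds its last target. There are 200 camera calls.

## Working session

There is one attempt and no reset: what is moved stays moved. The work goes in short steps, Python scripts to look and compute and a tool call to move; the robot and the scene stay as the last step left them, time stands still between calls to the robot, and variables do not carry over. Pictures are saved under pics/ and viewed, about 8 in all and at most 12, crops included, and the job is handed in when it is done.

Besides the shell and the picture viewer there is one more tool, called after "Call:" as a command line: name --argument value ..., lists and objects as JSON in quotes. play_rows: Moves the arm, as the interface text tells. Its arguments: {"type":"object","properties":{"series":{"type":"array"},"squeeze":{"type":"number"}},"required":["series"]}

```bash
mkdir -p pics
cat > h.py <<'E'
import numpy as np, cv2
from rig import *
from scipy.spatial.transform import Rotation as R
def cam(im, st=None):
    """returns K, Rwc (world->cam), t"""
    h,w=im['pixels'].shape[:2]; f=h/2/np.tan(np.radians(im['vfov'])/2)
    K=np.array([[f,0,im['cx']],[0,f,im['cy']],[0,0,1]])
    if 'hand_eye' in im:
        q=st['ee_rot']; T=np.eye(4); T[:3,:3]=R.from_quat([q[1],q[2],q[3],q[0]]).as_matrix(); T[:3,3]=st['position']
        M=np.linalg.inv(T@np.array(im['hand_eye'])); return K,M[:3,:3],M[:3,3]
    return K,cv2.Rodrigues(np.array(im['rvec'],float))[0],np.array(im['tvec'],float).ravel()
def at_z(c,uv,z):
    K,Rw,t=c; o=-Rw.T@t; uv=np.atleast_2d(uv).astype(float)
    d=(np.linalg.inv(K)@np.c_[uv,np.ones(len(uv))].T).T@Rw
    return o+d*((z-o[2])/d[:,2])[:,None]
def proj(c,P):
    K,Rw,t=c; p=(Rw@np.atleast_2d(P).T).T+t; p=p@K.T; return p[:,:2]/p[:,2:]
def save(im,n): cv2.imwrite('pics/'+n,im['pixels'][:,:,::-1])
def rect(m):
    return cv2.minAreaRect(np.argwhere(m)[:,::-1].astype(np.float32))
E
python3 - <<'E'
from h import *
s=get_state(); print(s, tips_ahead if not callable(tips_ahead) else tips_ahead())
for n in ['top','side']:
    im=get_image(n); save(im,n+'0.png'); c=cam(im); print(n,'cam',-c[1].T@c[2],im['vfov'])
    for l in ['reader','shutter_knob','paddle_grip','rack','wide_rack','wide_paddle_grip','mouse','timer','oil_bottle','test_strip_box']:
        for m in masks_of(im,l)[:3]:
            print(l,round(m['p'],2),np.round(m['xy']),m['region'].sum(), [np.round(v,1) for v in rect(m['region'])], np.round(at_z(c,m['xy'],.1)[0],3))
a=cv2.imread('pics/top0.png');b=cv2.imread('pics/side0.png');
E
```

```text
{'clock': 0.0, 'qpos': array([-1.23699658e+00,  2.76618144e-01,  1.50615209e+00, -1.62620418e-05,
        1.36071648e+00, -1.20989033e-01]), 'qd': array([ 0.00044869, -0.00061633, -0.00052668,  0.00077117,  0.000629  ,
        0.00023812]), 'effort': array([-1.38625066e-03, -4.16786528e+01, -2.45808059e+01, -2.79552760e-04,
        1.11167549e-02, -6.10050421e-06]), 'position': array([ 0.25240513, -0.51605857,  0.24141895]), 'ee_rot': array([-5.88556311e-04,  8.48314311e-01, -5.29492147e-01, -7.41976762e-04]), 'contact_force': array([ 0.54106296, -0.3952715 ,  0.98117952]), 'moment': array([ 0.03474996, -0.02660958, -0.04102424]), 'width': 0.08566336680889881} 0.011
top cam [0.37337518 0.04345039 1.21961277] 48.34157803528778
reader 0.95 [425. 256.] 3887 [array([422.6, 257.4]), array([56.3, 72.3]), np.float64(80.9)] [ 0.463 -0.305  0.1  ]
paddle_grip 0.79 [148. 280.] 239 [array([150.9, 277.9]), array([ 9. , 28.1]), np.float64(84.8)] [0.415 0.354 0.1  ]
paddle_grip 0.54 [215. 276.] 258 [array([218.7, 275.5]), array([10.2, 25.9]), np.float64(82.4)] [0.422 0.194 0.1  ]
rack 0.66 [227. 2
[... 1764 characters left out ...]
]
paddle_grip 0.32 [202. 231.] 514 [array([202.5, 228.5]), array([33., 25.]), np.float64(90.0)] [0.359 0.019 0.1  ]
rack 0.83 [201. 232.] 603 [array([202.8, 228.1]), array([28.5, 34. ]), np.float64(5.0)] [0.356 0.016 0.1  ]
wide_paddle_grip 0.87 [208. 192.] 306 [array([209.8, 194.8]), array([36.2, 14.5]), np.float64(83.7)] [0.491 0.295 0.1  ]
oil_bottle 0.84 [346. 259.] 313 [array([345.5, 254. ]), array([30., 13.]), np.float64(90.0)] [ 0.574 -0.278  0.1  ]
oil_bottle 0.56 [234. 265.] 365 [array([233.1, 263.6]), array([29. , 13.6]), np.float64(83.7)] [ 0.35  -0.183  0.1  ]
test_strip_box 0.62 [231. 262.] 340 [array([233.1, 263.1]), array([28.1, 12.8]), np.float64(86.8)] [ 0.349 -0.17   0.1  ]
```

View pics/top0.png

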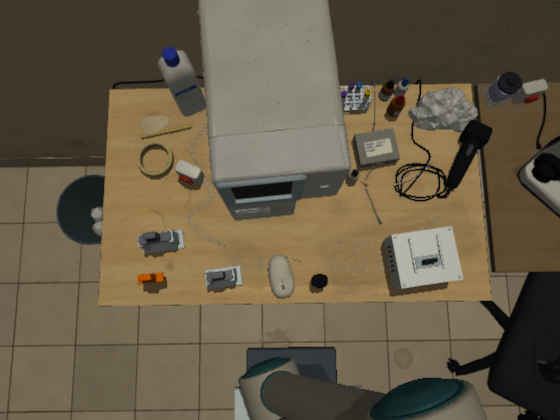

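View pics/side0.png

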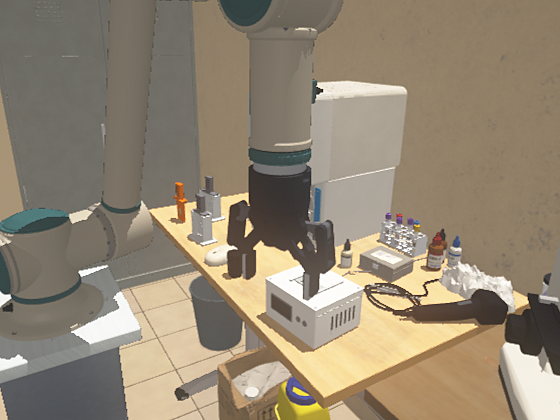

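Run:
```python
from h import *
s=get_state(); im=get_image('wrist'); c=cam(im,s); print(np.round(im['hand_eye'],3),im['vfov'],-c[1].T@c[2]); K=c
print(at_z(c,[[280,210],[0,0],[560,420]],.09))
t=cv2.imread('pics/top0.png'); a=cv2.resize(t[215:305,370:480],None,fx=5,fy=5,interpolation=cv2.INTER_CUBIC)
cv2.imwrite('pics/crop1.png',a)
```

```text
[[ 1.    -0.001  0.001 -0.   ]
 [ 0.001  0.958  0.286 -0.073]
 [-0.002 -0.286  0.958 -0.13 ]
 [ 0.     0.     0.     1.   ]] 69.83867390934819 [ 0.31792543 -0.48433409  0.37253862]
[[ 0.24015537 -0.52612029  0.09      ]
 [ 0.30089228 -0.24280632  0.09      ]
 [ 0.14690086 -0.96111622  0.09      ]]
```

View pics/crop1.png

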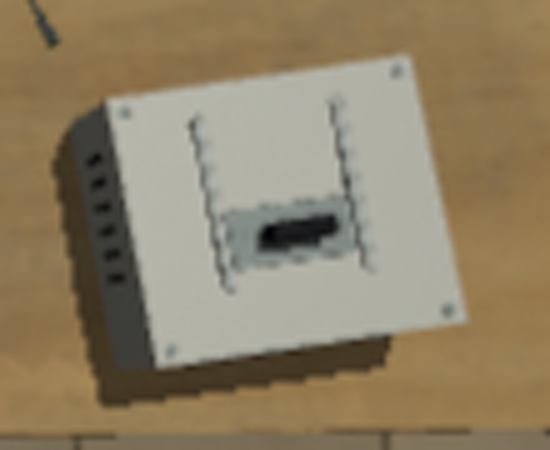

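Run:
```python
from h import *
im=get_image('top'); c=cam(im)
f=lambda p,z: at_z(c,np.array(p)/5+[369.6,214.6],z)
q=f([[105,100],[410,55],[467,320],[155,368]],.09); print(np.round(q,4))
for i in range(4): d=q[(i+1)%4]-q[i]; print(np.hypot(*d[:2]),np.degrees(np.arctan2(d[1],d[0])))
print('centre',q.mean(0)); print('ribs',np.round(f([[225,290],[195,118],[370,268],[335,98]],.095),4))
print('knob',f([[300,231]],.114), 'plate',f([[290,233]],.093))
```

```text
[[ 0.5167 -0.229   0.09  ]
 [ 0.5365 -0.3785  0.09  ]
 [ 0.4085 -0.3952  0.09  ]
 [ 0.388  -0.2453  0.09  ]]
0.15074640456081512 -82.45076059567867
0.12907966149369307 -172.5513180248983
0.15126948859051992 97.76968455632893
0.12966363013051155 7.218487386532594
centre [ 0.46242982 -0.31200706  0.09      ]
ribs [[ 0.4241 -0.2796  0.095 ]
 [ 0.5067 -0.2707  0.095 ]
 [ 0.4335 -0.3493  0.095 ]
 [ 0.5153 -0.3388  0.095 ]]
knob [[ 0.45027452 -0.31114836  0.114     ]] plate [[ 0.45085101 -0.31303578  0.093     ]]
```

Call:
play_rows --series '[{"fingers":-1,"dx":20,"dy":20,"dz":-3,"turn":0.125},{"fingers":-1,"dx":20,"dy":20,"dz":-3,"turn":0.125},{"fingers":-1,"dx":20,"dy":20,"dz":-3,"turn":0.125},{"fingers":-1,"dx":20,"dy":20,"dz":-3,"turn":0.125},{"fingers":-1,"dx":20,"dy":20,"dz":-3,"turn":0.125},{"fingers":-1,"dx":20,"dy":20,"dz":-3,"turn":0.125},{"fingers":-1,"dx":20,"dy":20,"dz":-3,"turn":0.125},{"fingers":-1,"dx":20,"dy":20,"dz":-3,"turn":0.125},{"fingers":-1,"dx":20,"dy":20,"dz":-3,"turn":0.125},{"fingers":-1,"dx":20,"dy":20,"dz":-3,"turn":0.125},{"fingers":-1}]' --squeeze 30

```text
invalid input at $.series[10]: expected keys fingers, dx, dy, dz, turn
```

```bash
cat > rd.py <<'E'
from h import *
s=get_state(); im=get_image('wrist'); c=cam(im,s); save(im,'w1.png')
print(s['position'],np.degrees(R.from_quat(np.roll(s['ee_rot'],-1)).as_matrix()[:,0]@[1,0,0]))
X=R.from_quat(np.roll(s['ee_rot'],-1)).as_matrix(); print('xang',np.degrees(np.arctan2(X[1,0],X[0,0])),'z',X[:,2])
for l in ['reader','shutter_knob','shutter']:
    for m in masks_of(im,l)[:2]: print(l,m['p'],m['xy'],rect(m['region']),at_z(c,m['xy'],.114 if 'knob' in l else .09))
E
python3 rd.py
```

```text
[ 0.25257363 -0.51658271  0.24232775] 25.168020011770935
xang -63.94301706070575 z [ 1.48697178e-05 -6.70169158e-05 -9.99999998e-01]
```

View pics/w1.png

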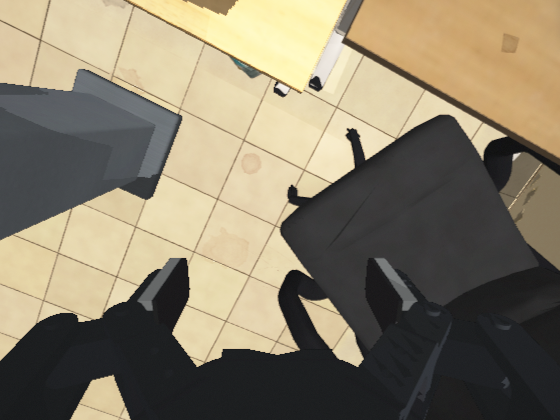

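The move was refused because every row needs all five keys. The picture shows only the floor and chair beneath the start pose. I'll resend.

Call:
play_rows --series '[{"fingers":-1,"dx":20,"dy":20,"dz":-3,"turn":0.125},{"fingers":-1,"dx":20,"dy":20,"dz":-3,"turn":0.125},{"fingers":-1,"dx":20,"dy":20,"dz":-3,"turn":0.125},{"fingers":-1,"dx":20,"dy":20,"dz":-3,"turn":0.125},{"fingers":-1,"dx":20,"dy":20,"dz":-3,"turn":0.125},{"fingers":-1,"dx":20,"dy":20,"dz":-3,"turn":0.125},{"fingers":-1,"dx":20,"dy":20,"dz":-3,"turn":0.125},{"fingers":-1,"dx":20,"dy":20,"dz":-3,"turn":0.125},{"fingers":-1,"dx":20,"dy":20,"dz":-3,"turn":0.125},{"fingers":-1,"dx":20,"dy":20,"dz":-3,"turn":0.125},{"fingers":-1,"dx":0,"dy":0,"dz":0,"turn":0}]' --squeeze 30

```text
clock: 2.32
position: [0.4588, -0.3099, 0.2116]
ee_rot: [0.001, 0.997, 0.073, 0.004]
contact_force: [-0.5, 0.1, 0.5]
width: 0.0856
```

```bash
sed -i 's/w1.png/w2.png/' rd.py; python3 rd.py
```

```text
[ 0.45883816 -0.30990207  0.2115955 ] 56.686014254083624
xang 8.356103835512524 z [ 0.00763339 -0.00172664 -0.99996937]
reader 0.55 [281.2, 197.8] ((280.0, 200.0), (166.0, 160.0), 90.0) [[ 0.46254312 -0.30444163  0.09      ]]
shutter_knob 0.83 [265.4, 207.5] ((266.5, 206.5), (65.0, 31.0), 90.0) [[ 0.449863  -0.3076814  0.114    ]]
shutter 0.59 [265.3, 206.3] ((266.0, 206.5), (34.0, 65.0), 0.0) [[ 0.44993226 -0.31403049  0.09      ]]
```

View pics/w2.png

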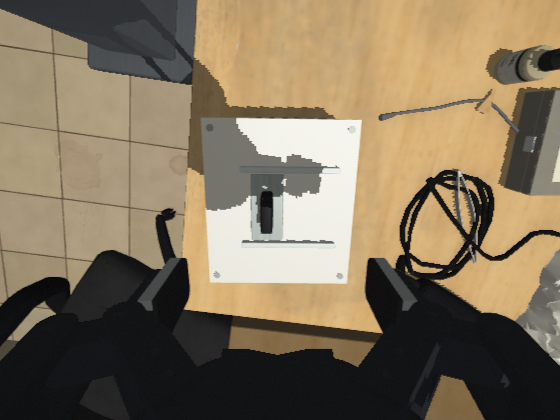

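Call:
play_rows --series '[{"fingers":-1,"dx":-4.5,"dy":-1,"dz":-24,"turn":0},{"fingers":-1,"dx":-4,"dy":0,"dz":-24,"turn":0},{"fingers":-0.5,"dx":0,"dy":0,"dz":-24,"turn":0},{"fingers":0,"dx":0,"dy":0,"dz":-20,"turn":0},{"fingers":0,"dx":0,"dy":0,"dz":-9,"turn":0},{"fingers":0,"dx":0,"dy":0,"dz":0,"turn":0}]'

```text
clock: 3.02
position: [0.4435, -0.3235, 0.1114]
ee_rot: [0.008, 0.998, 0.061, 0.005]
contact_force: [-0.1, 0.0, -0.4]
width: 0.0428
```

```bash
sed -i 's/w2.png/w3.png/' rd.py; python3 rd.py
python3 - <<'E'
from h import *
# reader corners from w2 pose
q=[0.001,0.997,0.073,0.004]
E
```

```text
[ 0.44347781 -0.3235387   0.11142699] 56.86248125828629
xang 7.031766882853957 z [ 0.01092827 -0.01443781 -0.99983605]
reader 0.81 [306.9, 194.0] ((318.0146179199219, 221.7166748046875), (257.3909606933594, 273.02838134765625), 89.30972290039062) [[ 0.45476344 -0.2878139   0.09      ]]
shutter_knob 0.61 [289.3, 237.9] ((293.37860107421875, 238.55348205566406), (102.48886108398438, 53.25421142578125), 88.83085632324219) [[ 0.44643334 -0.30311621  0.114     ]]
shutter 0.8 [292.5, 236.2] ((293.8204650878906, 238.4844970703125), (102.37799835205078, 54.21676254272461), 88.91908264160156) [[ 0.45059447 -0.31218586  0.09      ]]
```

View pics/w3.png

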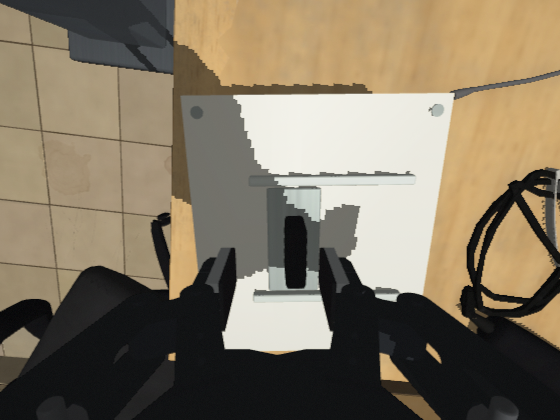

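Call:
play_rows --series '[{"fingers":0,"dx":4,"dy":6,"dz":0,"turn":0},{"fingers":0,"dx":2,"dy":5,"dz":-2,"turn":0},{"fingers":0,"dx":0,"dy":0,"dz":-2,"turn":0},{"fingers":1,"dx":0,"dy":0,"dz":0,"turn":0},{"fingers":1,"dx":0,"dy":0,"dz":0,"turn":0},{"fingers":1,"dx":0,"dy":0,"dz":0,"turn":0},{"fingers":1,"dx":0,"dy":0,"dz":0,"turn":0}]' --squeeze 25

```text
clock: 3.8
position: [0.4549, -0.3136, 0.1147]
ee_rot: [0.013, 0.998, 0.063, 0.01]
contact_force: [-0.2, 0.8, -1.8]
width: 0.0089
```

Call:
play_rows --series '[{"fingers":1,"dx":5,"dy":0.7,"dz":-1,"turn":0},{"fingers":1,"dx":5,"dy":0.7,"dz":-1,"turn":0},{"fingers":1,"dx":5,"dy":0.7,"dz":0,"turn":0},{"fingers":1,"dx":5,"dy":0.7,"dz":0,"turn":0}]'

```text
clock: 4.13
position: [0.4744, -0.311, 0.1147]
ee_rot: [0.014, 0.998, 0.063, 0.009]
contact_force: [-0.6, -0.6, 0.0]
width: 0.0084
```

Call:
play_rows --series '[{"fingers":1,"dx":5,"dy":0.7,"dz":0,"turn":0},{"fingers":1,"dx":4,"dy":0.5,"dz":0,"turn":0},{"fingers":1,"dx":3,"dy":0.4,"dz":0,"turn":0},{"fingers":1,"dx":3,"dy":0.4,"dz":0,"turn":0}]'

```text
clock: 4.47
position: [0.4814, -0.3101, 0.1146]
ee_rot: [0.014, 0.998, 0.065, -0.002]
contact_force: [-8.9, -2.5, 5.4]
width: 0.0089
```

```bash
sed -i 's/w3.png/w4.png/' rd.py; python3 rd.py
```

```text
[ 0.4814478  -0.31010695  0.11464351] 56.805062105337065
xang 7.498197383881225 z [-0.00166659 -0.02746391 -0.99962141]
reader 0.59 [240.3, 198.9] ((238.46737670898438, 232.05812072753906), (244.54534912109375, 263.0405578613281), 89.5264892578125) [[ 0.45792236 -0.28255987  0.09      ]]
shutter_knob 0.8 [277.4, 232.3] ((276.0, 249.5), (97.0, 52.0), 90.0) [[ 0.47868963 -0.28881491  0.114     ]]
shutter 0.63 [275.1, 232.7] ((276.0, 250.0), (98.0, 52.0), 90.0) [[ 0.47872822 -0.29943535  0.09      ]]
```

View pics/w4.png

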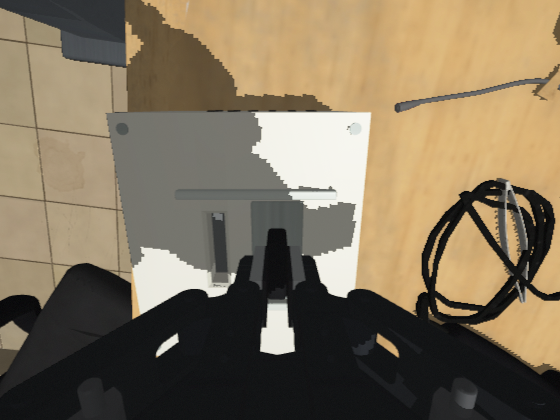

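Call:
play_rows --series '[{"fingers":0,"dx":0,"dy":0,"dz":0,"turn":0},{"fingers":0,"dx":0,"dy":0,"dz":0,"turn":0},{"fingers":0,"dx":0,"dy":0,"dz":8,"turn":0},{"fingers":0,"dx":0,"dy":0,"dz":15,"turn":0},{"fingers":0,"dx":-8,"dy":0,"dz":20,"turn":0},{"fingers":0,"dx":-15,"dy":-4,"dz":20,"turn":0},{"fingers":0,"dx":-15,"dy":-4,"dz":20,"turn":0},{"fingers":0,"dx":0,"dy":0,"dz":0,"turn":0},{"fingers":0,"dx":0,"dy":0,"dz":0,"turn":0}]'

```text
clock: 5.42
position: [0.4474, -0.3172, 0.202]
ee_rot: [0.013, 0.998, 0.065, 0.002]
contact_force: [0.5, -0.0, -0.5]
width: 0.0428
```

```bash
sed -i 's/w4.png/w5.png/' rd.py
cat >> rd.py <<'E'
np.savez('w5.npz',K=c[0],R=c[1],t=c[2])
p=proj(c,[[.4475,-.314,.09]])[0]; print(p)
x,y=int(p[0])-60,int(p[1])-60
cv2.imwrite('pics/w5c.png',cv2.resize(im['pixels'][y:y+120,x:x+120,::-1],None,fx=5,fy=5,interpolation=cv2.INTER_CUBIC)); print(x,y)
E
python3 rd.py
```

```text
[ 0.44739712 -0.31723681  0.20204144] 56.809912281646504
xang 7.465878675093387 z [ 0.0055653  -0.02553818 -0.99965836]
reader 0.8 [294.0, 185.7] ((297.12548828125, 193.034912109375), (172.4960479736328, 168.2318115234375), 89.157470703125) [[ 0.4594546  -0.30021257  0.09      ]]
shutter_knob 0.7 [316.9, 200.7] ((317.126708984375, 200.15921020507812), (34.14945983886719, 69.38783264160156), 3.4682295322418213) [[ 0.4760098  -0.30362084  0.114     ]]
shutter 0.9 [321.5, 197.4] ((316.8778381347656, 199.93240356445312), (36.05204772949219, 69.39811706542969), 2.38594388961792) [[ 0.48365576 -0.30720091  0.09      ]]
[277.4179148  199.81876752]
217 139
```

View pics/w5c.png

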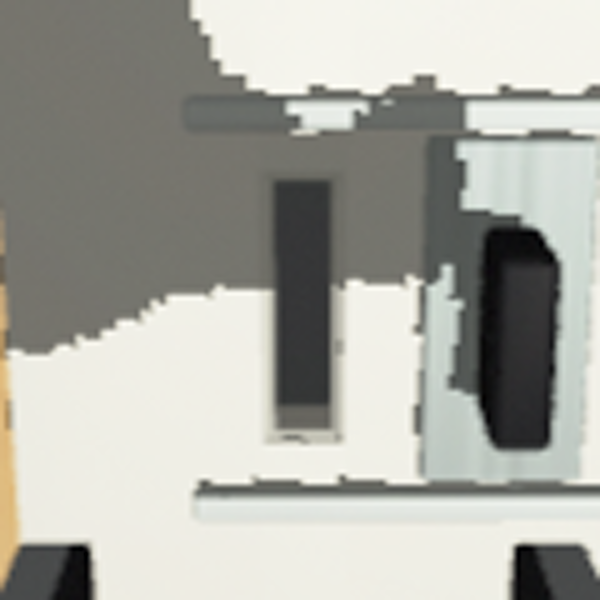

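Run:
```python
from h import *
d=np.load('w5.npz'); c=(d['K'],d['R'],d['t'])
f=lambda p:at_z(c,np.array(p)/5+[216.6,138.6],.09)
q=f([[265,174],[338,174],[342,442],[268,442]]); print(np.round(q,4),q.mean(0))
a=q[0]+q[1]-q[2]-q[3]; print('yaw',np.degrees(np.arctan2(a[1],a[0]))-90,np.hypot(*a[:2])/2, np.hypot(*(q[1]-q[0])[:2]))
r=at_z(c,np.array([[195,492],[600,486]])/5+[216.6,138.6],.095); b=r[1]-r[0]; print('rib yaw',np.degrees(np.arctan2(b[1],b[0])))
```

```text
[[ 0.4383 -0.2926  0.09  ]
 [ 0.4501 -0.2911  0.09  ]
 [ 0.4571 -0.3374  0.09  ]
 [ 0.4445 -0.339   0.09  ]] [ 0.44750136 -0.31502455  0.09      ]
yaw 8.150212252371105 0.04687349894773421 0.011851574124451163
rib yaw 8.26798306025519
```

Call:
play_rows --series '[{"fingers":0,"dx":-18,"dy":25,"dz":10,"turn":0},{"fingers":0,"dx":-18,"dy":25,"dz":10,"turn":0},{"fingers":0,"dx":-18,"dy":25,"dz":10,"turn":0},{"fingers":0,"dx":-18,"dy":25,"dz":10,"turn":0},{"fingers":-0.5,"dx":-18,"dy":25,"dz":10,"turn":0},{"fingers":-0.5,"dx":-10,"dy":25,"dz":5,"turn":0},{"fingers":-0.5,"dx":0,"dy":27,"dz":0,"turn":0},{"fingers":-0.5,"dx":0,"dy":27,"dz":0,"turn":0},{"fingers":-0.5,"dx":0,"dy":27,"dz":0,"turn":0},{"fingers":-0.5,"dx":0,"dy":27,"dz":0,"turn":0},{"fingers":-0.5,"dx":0,"dy":27,"dz":0,"turn":0},{"fingers":-0.5,"dx":0,"dy":27,"dz":0,"turn":0},{"fingers":-0.5,"dx":0,"dy":27,"dz":0,"turn":0},{"fingers":-0.5,"dx":5,"dy":27,"dz":0,"turn":0},{"fingers":-0.5,"dx":10,"dy":25,"dz":0,"turn":0},{"fingers":-0.5,"dx":15,"dy":15,"dz":0,"turn":0},{"fingers":-0.5,"dx":0,"dy":0,"dz":0,"turn":0},{"fingers":-0.5,"dx":0,"dy":0,"dz":0,"turn":0}]'

```text
clock: 7.12
position: [0.3689, 0.1139, 0.2388]
ee_rot: [0.002, 0.998, 0.068, -0.012]
contact_force: [-0.2, 0.1, 1.0]
width: 0.0641
```

```bash
cat > pd.py <<'E'
from h import *
import sys
s=get_state(); im=get_image('wrist'); c=cam(im,s); save(im,sys.argv[1])
X=R.from_quat(np.roll(s['ee_rot'],-1)).as_matrix(); print(s['position'],'xang',np.degrees(np.arctan2(X[1,0],X[0,0])),'z',X[:,2].round(3),'F',s['contact_force'].round(1),s['width'])
np.savez(sys.argv[1]+'.npz',K=c[0],R=c[1],t=c[2])
for l,z in [('paddle_grip',.138),('rack',.082),('wide_rack',.082),('wide_paddle_grip',.138)]:
    for m in masks_of(im,l)[:2]:
        r=rect(m['region']); print(l,round(m['p'],2),m['xy'],np.round(r[0]),np.round(r[1]),r[2],at_z(c,m['xy'],z)[0].round(3))
E
python3 pd.py w6.png
```

```text
[0.36885773 0.1138754  0.23883661] xang 7.842889033962331 z [-0.024 -0.006 -1.   ] F [-0.2  0.1  1. ] 0.0641242765678484
paddle_grip 0.63 [351.2, 126.9] [356. 126.] [43. 72.] 1.9749339818954468 [0.412 0.185 0.138]
rack 0.64 [327.2, 115.3] [342. 122.] [54. 82.] 2.7927021980285645 [0.4   0.192 0.082]
wide_rack 0.59 [458.0, 13.0] [470.  18.] [37. 85.] 90.0 [0.492 0.286 0.082]
```

View pics/w6.png

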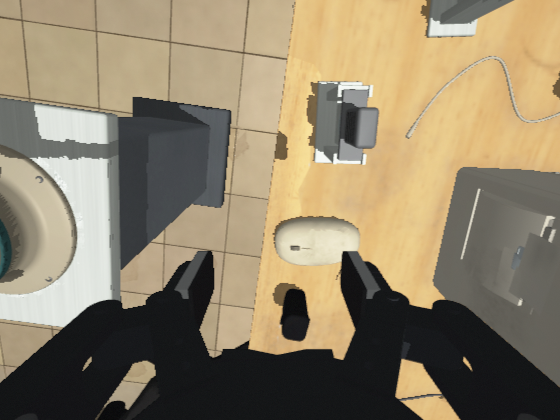

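Run:
```python
from h import *
d=np.load('w6.png.npz'); c=(d['K'],d['R'],d['t'])
q=at_z(c,[[357,107],[378,107],[376,147],[355,147]],.138); print(q.round(4),q.mean(0)); a=q[0]+q[1]-q[2]-q[3]; print(np.hypot(*a[:2])/2,np.degrees(np.arctan2(a[1],a[0]))-90, q[1]-q[0])
p=at_z(c,[[341,86],[371,86],[366,163],[338,160]],.088); print(p.round(4),p.mean(0)); a=p[0]+p[1]-p[2]-p[3]; print(np.hypot(*a[:2])/2,np.degrees(np.arctan2(a[1],a[0]))-90)
im=get_image('top'); t=cam(im); print('top',at_z(t,[[217,274]],.138),proj(t,[q.mean(0)]))
```

```text
[[0.413  0.1997 0.138 ]
 [0.428  0.2018 0.138 ]
 [0.4331 0.1737 0.138 ]
 [0.4176 0.1715 0.138 ]] [0.42291626 0.18666125 0.138     ]
0.028562696778637826 9.779982111476954 [0.01496072 0.00203867 0.        ]
[[0.4068 0.2175 0.088 ]
 [0.4323 0.2209 0.088 ]
 [0.4428 0.1551 0.088 ]
 [0.4166 0.1543 0.088 ]] [0.42463172 0.18696536 0.088     ]
0.06529375149883461 8.925907979378252
top [[0.42557217 0.18559462 0.138     ]] [[216.52579988 275.17330459]]
```

Call:
play_rows --series '[{"fingers":-0.5,"dx":11,"dy":15,"dz":-5,"turn":0.03},{"fingers":-0.5,"dx":11,"dy":15,"dz":-5,"turn":0},{"fingers":-0.5,"dx":11,"dy":15,"dz":-5,"turn":0},{"fingers":-0.5,"dx":11,"dy":14,"dz":-5,"turn":0},{"fingers":-0.5,"dx":8,"dy":12,"dz":-10,"turn":0},{"fingers":-0.5,"dx":0,"dy":0,"dz":-12,"turn":0},{"fingers":-0.5,"dx":0,"dy":0,"dz":-12,"turn":0},{"fingers":-0.5,"dx":0,"dy":0,"dz":0,"turn":0}]'

```text
clock: 8.08
position: [0.4239, 0.1805, 0.1863]
ee_rot: [0.003, 0.997, 0.076, -0.008]
contact_force: [0.5, 0.1, -0.8]
width: 0.064
```

```bash
python3 pd.py w7.png
```

```text
[0.42385171 0.18050192 0.18629159] xang 8.663312430761316 z [-0.015 -0.007 -1.   ] F [ 0.5  0.1 -0.8] 0.06395074724991187
paddle_grip 0.97 [309.9, 6.3] [312.  13.] [26. 31.] 90.0 [0.421 0.308 0.138]
paddle_grip 0.89 [278.5, 204.8] [280. 205.] [28. 82.] 1.7357046604156494 [0.421 0.201 0.138]
rack 0.67 [280.7, 163.2] [280. 189.] [ 49. 106.] 1.3639276027679443 [0.419 0.218 0.082]
wide_rack 0.63 [399.5, 62.0] [425.  49.] [93. 95.] 4.4846062660217285 [0.491 0.301 0.082]
wide_paddle_grip 0.79 [443.3, 27.6] [454.  30.] [61. 97.] 90.0 [0.491 0.309 0.138]
```

View pics/w7.png

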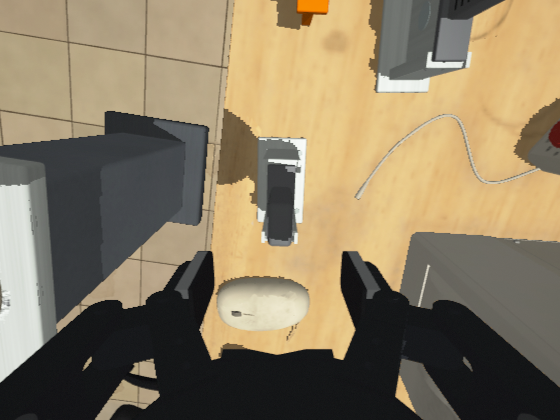

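Run:
```python
from h import *
d=np.load('pics/../w7.png.npz'); c=(d['K'],d['R'],d['t'])
print(at_z(c,[[281,218],[281,245],[281,192],[266,240],[296,240]],.138), proj(c,[[.423,.187,.138],[.4205,.2018,.138],[.4255,.1722,.138]]))
```

```text
[[0.42372465 0.19233173 0.138     ]
 [0.426554   0.1741359  0.138     ]
 [0.42114471 0.20892358 0.138     ]
 [0.4165121  0.17608026 0.138     ]
 [0.43550834 0.17908428 0.138     ]] [[278.56949983 225.71172234]
 [278.19395517 202.91137114]
 [278.92810681 247.48374042]]
```

Call:
play_rows --series '[{"fingers":-0.5,"dx":0,"dy":6,"dz":-8,"turn":0.015},{"fingers":-0.5,"dx":0,"dy":1,"dz":-12,"turn":0},{"fingers":-0.5,"dx":0,"dy":0,"dz":-12,"turn":0},{"fingers":-0.5,"dx":0,"dy":0,"dz":-12,"turn":0},{"fingers":-0.5,"dx":0,"dy":0,"dz":-10,"turn":0},{"fingers":-0.5,"dx":0,"dy":0,"dz":-8,"turn":0},{"fingers":-0.5,"dx":0,"dy":0,"dz":-4,"turn":0},{"fingers":-0.5,"dx":0,"dy":0,"dz":0,"turn":0}]'

```text
clock: 9.0
position: [0.4275, 0.1905, 0.1229]
ee_rot: [0.001, 0.996, 0.085, 0.001]
contact_force: [0.5, 0.4, -0.1]
width: 0.0639
```

Call:
play_rows --series '[{"fingers":-0.3,"dx":-2,"dy":-1,"dz":-5,"turn":0},{"fingers":0,"dx":-1.5,"dy":-1,"dz":-4,"turn":0},{"fingers":0.3,"dx":0,"dy":0,"dz":0,"turn":0},{"fingers":1,"dx":0,"dy":0,"dz":0,"turn":0},{"fingers":1,"dx":0,"dy":0,"dz":0,"turn":0},{"fingers":1,"dx":0,"dy":0,"dz":0,"turn":0},{"fingers":1,"dx":0,"dy":0,"dz":0,"turn":0}]' --squeeze 50

```text
clock: 9.58
position: [0.4239, 0.1885, 0.1142]
ee_rot: [0.0, 0.996, 0.085, 0.001]
contact_force: [0.6, 0.7, -1.0]
width: 0.0154
```

Call:
play_rows --series '[{"fingers":1,"dx":0,"dy":0,"dz":6,"turn":0},{"fingers":1,"dx":0,"dy":0,"dz":10,"turn":0},{"fingers":1,"dx":0,"dy":0,"dz":12,"turn":0},{"fingers":1,"dx":0,"dy":0,"dz":12,"turn":0},{"fingers":1,"dx":0,"dy":0,"dz":12,"turn":0},{"fingers":1,"dx":0,"dy":0,"dz":12,"turn":0},{"fingers":1,"dx":0,"dy":0,"dz":12,"turn":0},{"fingers":1,"dx":0,"dy":0,"dz":12,"turn":0},{"fingers":1,"dx":0,"dy":0,"dz":12,"turn":0},{"fingers":1,"dx":0,"dy":0,"dz":12,"turn":0},{"fingers":1,"dx":0,"dy":0,"dz":8,"turn":0},{"fingers":1,"dx":0,"dy":0,"dz":0,"turn":0}]'

```text
clock: 10.58
position: [0.4253, 0.1889, 0.2453]
ee_rot: [-0.0, 0.996, 0.085, 0.005]
contact_force: [-0.1, 0.1, -1.2]
width: 0.0154
```

Call:
play_rows --series '[{"fingers":1,"dx":-18,"dy":-15,"dz":0,"turn":0},{"fingers":1,"dx":-18,"dy":-18,"dz":0,"turn":0},{"fingers":1,"dx":-18,"dy":-18,"dz":0,"turn":0},{"fingers":1,"dx":-18,"dy":-18,"dz":0,"turn":0},{"fingers":1,"dx":-14,"dy":-20,"dz":0,"turn":0},{"fingers":1,"dx":0,"dy":-20,"dz":0,"turn":0},{"fingers":1,"dx":0,"dy":-20,"dz":0,"turn":0},{"fingers":1,"dx":0,"dy":-20,"dz":0,"turn":0},{"fingers":1,"dx":0,"dy":-20,"dz":0,"turn":0},{"fingers":1,"dx":0,"dy":-20,"dz":0,"turn":0},{"fingers":1,"dx":0,"dy":-20,"dz":0,"turn":0},{"fingers":1,"dx":0,"dy":-20,"dz":0,"turn":0},{"fingers":1,"dx":0,"dy":-20,"dz":0,"turn":0},{"fingers":1,"dx":0,"dy":-20,"dz":0,"turn":0},{"fingers":1,"dx":0,"dy":-20,"dz":0,"turn":0},{"fingers":1,"dx":0,"dy":-20,"dz":0,"turn":0},{"fingers":1,"dx":0,"dy":-20,"dz":0,"turn":0},{"fingers":1,"dx":0,"dy":0,"dz":0,"turn":0}]'

```text
clock: 12.08
position: [0.3288, -0.1522, 0.2397]
ee_rot: [-0.001, 0.996, 0.088, 0.003]
contact_force: [0.2, -0.2, -0.3]
width: 0.0151
```

Call:
play_rows --series '[{"fingers":1,"dx":10,"dy":-18,"dz":0,"turn":-0.01},{"fingers":1,"dx":13,"dy":-18,"dz":0,"turn":-0.01},{"fingers":1,"dx":13,"dy":-18,"dz":0,"turn":-0.01},{"fingers":1,"dx":13,"dy":-18,"dz":0,"turn":-0.007},{"fingers":1,"dx":13,"dy":-18,"dz":0,"turn":0},{"fingers":1,"dx":13,"dy":-18,"dz":0,"turn":0},{"fingers":1,"dx":13,"dy":-18,"dz":0,"turn":0},{"fingers":1,"dx":13,"dy":-15,"dz":0,"turn":0},{"fingers":1,"dx":10,"dy":-10,"dz":0,"turn":0},{"fingers":1,"dx":4,"dy":-5,"dz":0,"turn":0},{"fingers":1,"dx":0,"dy":0,"dz":0,"turn":0}]'

```text
clock: 13.0
position: [0.4454, -0.3077, 0.2335]
ee_rot: [-0.008, 0.998, 0.067, -0.0]
contact_force: [1.1, -0.1, -1.4]
width: 0.0152
```

```bash
python3 pd.py w8.png
```

```text
[ 0.44539691 -0.30773404  0.23351315] xang 7.681187986101433 z [-0.002  0.016 -1.   ] F [ 1.1 -0.1 -1.4] 0.015230950144261178
paddle_grip 0.96 [274.5, 266.7] [276. 260.] [143.  39.] 90.0 [ 0.449 -0.353  0.138]
```

View pics/w8.png

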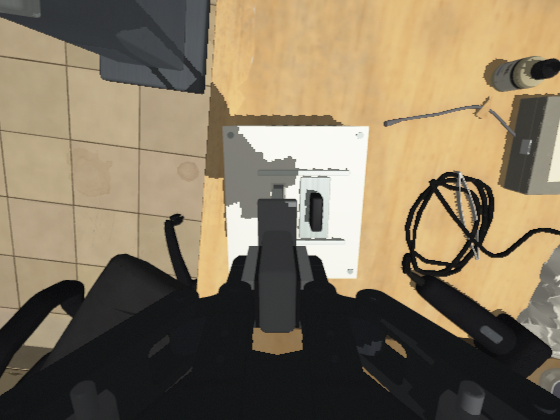

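```bash
cat > ck.py <<'E'
from h import *
import sys
s=get_state(); im=get_image('wrist'); c=cam(im,s); X=R.from_quat(np.roll(s['ee_rot'],-1)).as_matrix()
# handle centre 1.2 mm ahead of the TCP along tool z
P=lambda x,y,z: proj(c,[np.array(s['position'])+X@np.array([x,y,z+.0012])])[0].round(1)
for n,hx,hy,z in [('handle top',.008,.015,-.025),('handle bottom',.008,.015,.025),('collar top',.011,.031,.025),('blade bottom',.004,.021,.101)]:
    print(n,[P(a*hx,b*hy,z) for a,b in [(-1,-1),(1,-1),(1,1),(-1,1)]])
print('slot',proj(c,[[.4475,-.315,.09]]), 'TCP',s['position'],'tip',s['position']+X@[0,0,.1022],'z',X[:,2])
g=cv2.cvtColor(im['pixels'],cv2.COLOR_RGB2GRAY)
for r in [205,215,230,245,260,270,280]: print(r,list(g[r,250:305]))
for col in [270,278,286]: print(col,list(enumerate(g[176:340:2,col])) if 0 else list(g[176:340:2,col]))
E
python3 ck.py
```

```text
handle top [array([257.1, 269.9]), array([297.7, 269.9]), array([296.3, 333.5]), array([258.5, 333.5])]
handle bottom [array([262.8, 225.6]), array([291.7, 225.6]), array([291., 274.]), array([263.5, 274. ])]
collar top [array([256.8, 197.7]), array([297.6, 197.7]), array([295.7, 297.9]), array([258.9, 297.9])]
blade bottom [array([272. , 184.9]), array([282.1, 184.9]), array([281.9, 234.4]), array([272.3, 234.4])]
slot [[279.39304886 208.41167536]] TCP [ 0.44399281 -0.30633932  0.23437759] tip [ 0.44382439 -0.30468003  0.1321912 ] z [-0.00164804  0.01623573 -0.99986683]
205 [np.uint8(125), np.uint8(124), np.uint8(124), np.uint8(124), np.uint8(125), np.uint8(124), np.uint8(124), np.uint8(96), np.uint8(57), np.uint8(58), np.uint8(59), np.uint8(59), np.uint8(59), np.uint8(59), np.uint8(59), np.uint8(59), np.uint8(58), np.uint8(58), np.uint8(58), np.uint8(58), np.uint8(59), np.uint8(59), np.uint8(58), np.uint8(59), np.uint8(58), np.uint8(58), np.uint8(59), np.uint8(58), np.uint8(57), np.uint8(59), np.uint8(58), np.uint8(58), np.uint8(58), np.uint8(58), np.uint8(58), np.uint8(59), np.uin
[... 7773 characters left out ...]
.uint8(52), np.uint8(51), np.uint8(51), np.uint8(51), np.uint8(51), np.uint8(51), np.uint8(51), np.uint8(52), np.uint8(52), np.uint8(51), np.uint8(51), np.uint8(51), np.uint8(51), np.uint8(51), np.uint8(50), np.uint8(52), np.uint8(55), np.uint8(57), np.uint8(58), np.uint8(58), np.uint8(57), np.uint8(57), np.uint8(58), np.uint8(57), np.uint8(58), np.uint8(57), np.uint8(58), np.uint8(57), np.uint8(58), np.uint8(58), np.uint8(58), np.uint8(58), np.uint8(58), np.uint8(58), np.uint8(56), np.uint8(57), np.uint8(58), np.uint8(58), np.uint8(57), np.uint8(57), np.uint8(58), np.uint8(57), np.uint8(57), np.uint8(58), np.uint8(57), np.uint8(56), np.uint8(58), np.uint8(117), np.uint8(117), np.uint8(119)]
```

```bash
cat > ck2.py <<'E'
from h import *
N=6; S=[];I=[];Q=[]
for i in range(N):
    s=get_state(); S.append(s['position']);Q.append(s['ee_rot']); I.append(get_image('wrist'))
S=np.array(S); print('std',S.std(0)*1e3, 'drift',(S[-1]-S[0])*1e3)
Q=np.array(Q); s=dict(position=S.mean(0),ee_rot=Q.mean(0)/np.linalg.norm(Q.mean(0))); im=I[-1]; c=cam(im,s)
X=R.from_quat(np.roll(s['ee_rot'],-1)).as_matrix(); tip=s['position']+X@[0,0,.1022]
print('TCP',s['position'],'z',X[:,2].round(4),'xang',np.degrees(np.arctan2(X[1,0],X[0,0])),'tip',tip)
g=cv2.cvtColor(im['pixels'],cv2.COLOR_RGB2GRAY).astype(int)
cv2.imwrite('pics/last.png',im['pixels'][:,:,::-1])
np.savez('last.npz',K=c[0],R=c[1],t=c[2],g=g,tip=tip)
u=np.array([np.cos(np.radians(8)),np.sin(np.radians(8))]); v=np.array([-u[1],u[0]])
for n,x,y,z in [('rib+ outer',.02,.0365,.095),('rib- outer',.04,-.0365,.095),('slot+end',0,.024,.09),('slot xl',-.007,.02,.09),('slot xr',.007,.02,.09)]:
    print(n,proj(c,[[*(np.array([.4475,-.315])+x*u+y*v),z]]).round(1))
for col in [335,345]: print('col',col,'160-180',g[160:180,col].tolist(),'232-250',g[232:250,col].tolist())
for r in [190,194]: print('row',r,'262-300',g[r,262:300].tolist())
print('col 276',g[176:202,276].tolist())
E
python3 ck2.py
```

```text
std [0.15434476 0.23899801 0.05131538] drift [ 0.44284181 -0.69047119  0.01940707]
TCP [ 0.44432978 -0.30685255  0.23458816] z [-0.001   0.0155 -0.9999] xang 7.694158154934566 tip [ 0.44423013 -0.30526378  0.13240056]
rib+ outer [[301.  170.3]]
rib- outer [[320.4 244.9]]
slot+end [[278.9 183. ]]
slot xl [[271.5 187.2]]
slot xr [[286.4 187.1]]
col 335 160-180 [249, 249, 249, 249, 249, 249, 248, 249, 245, 122, 122, 216, 245, 244, 244, 240, 230, 249, 248, 248] 232-250 [247, 247, 247, 246, 246, 241, 120, 102, 152, 242, 241, 238, 237, 246, 246, 246, 246, 246]
col 345 160-180 [249, 249, 249, 249, 249, 249, 249, 249, 247, 210, 137, 215, 247, 245, 245, 243, 230, 248, 248, 249] 232-250 [247, 247, 247, 247, 247, 247, 245, 228, 220, 233, 234, 243, 243, 246, 246, 246, 246, 246]
row 190 262-300 [126, 126, 125, 126, 125, 125, 126, 125, 125, 134, 120, 95, 96, 96, 95, 96, 95, 96, 95, 92, 75, 66, 148, 190, 225, 245, 248, 248, 248, 248, 248, 248, 248, 248, 248, 248, 248, 216]
row 194 262-300 [124, 124, 124, 125, 125, 125, 125, 124, 125, 111, 97, 97, 97, 97, 96, 98, 96, 98, 97, 97, 84, 69, 149, 156, 207, 245, 248, 248, 248, 248, 248, 248, 248, 248, 248, 248, 248, 248]
col 276 [113, 124, 123, 124, 124, 124, 123, 113, 107, 59, 59, 61, 73, 96, 95, 97, 96, 95, 96, 97, 97, 96, 82, 51, 52, 55]
```

Call:
play_rows --series '[{"fingers":1,"dx":2,"dy":-5,"dz":-4,"turn":0.005},{"fingers":1,"dx":1,"dy":-3,"dz":-6,"turn":0},{"fingers":1,"dx":0,"dy":-1,"dz":-6,"turn":0},{"fingers":1,"dx":0,"dy":0,"dz":-5,"turn":0},{"fingers":1,"dx":0,"dy":0,"dz":-3,"turn":0},{"fingers":1,"dx":0,"dy":0,"dz":0,"turn":0}]'

```text
clock: 14.1
position: [0.4476, -0.3173, 0.2074]
ee_rot: [-0.008, 0.998, 0.07, -0.0]
contact_force: [0.7, -0.4, 0.4]
width: 0.015
```

```bash
sed -i 's/^N=6/N=4/' ck2.py; python3 ck2.py | head -8
```

```text
std [0.1807976  0.11530026 0.44648066] drift [ 0.44171936 -0.27977825  1.14434936]
TCP [ 0.44776502 -0.31744278  0.20786386] z [-0.0011  0.0154 -0.9999] xang 7.980674152307013 tip [ 0.44765384 -0.31586559  0.10567609]
rib+ outer [[301.7 162.2]]
rib- outer [[322.7 245.6]]
slot+end [[277.  176.4]]
slot xl [[268.7 181.1]]
slot xr [[285.3 181.1]]
col 335 160-180 [237, 115, 114, 202, 240, 237, 239, 240, 219, 243, 241, 227, 235, 232, 233, 232, 233, 243, 243, 243] 232-250 [240, 240, 240, 240, 234, 115, 107, 99, 151, 235, 235, 232, 230, 222, 239, 239, 239, 239]
```

Call:
play_rows --series '[{"fingers":1,"dx":0,"dy":1.2,"dz":-3,"turn":0},{"fingers":1,"dx":0,"dy":0,"dz":-4,"turn":0},{"fingers":1,"dx":0,"dy":0,"dz":-4,"turn":0},{"fingers":1,"dx":0,"dy":0,"dz":-3,"turn":0},{"fingers":1,"dx":0,"dy":0,"dz":0,"turn":0}]'

```text
clock: 14.72
position: [0.4486, -0.3165, 0.1946]
ee_rot: [-0.006, 0.998, 0.07, 0.001]
contact_force: [-0.4, 0.7, -0.6]
width: 0.0157
```

```bash
python3 ck2.py | head -2
```

```text
std [0.12952196 0.15244152 0.27954517] drift [ 0.32601189 -0.37357288  0.73234838]
TCP [ 0.44876075 -0.31662027  0.19492726] z [ 0.0025  0.0122 -0.9999] xang 8.007943918754767 tip [ 0.44901557 -0.31537187  0.0927352 ]
```

Call:
play_rows --series '[{"fingers":1,"dx":-1.5,"dy":0.4,"dz":-1,"turn":0},{"fingers":1,"dx":0,"dy":0,"dz":-3,"turn":0},{"fingers":1,"dx":0,"dy":0,"dz":-3,"turn":0},{"fingers":1,"dx":0,"dy":0,"dz":-3,"turn":0},{"fingers":1,"dx":0,"dy":0,"dz":0,"turn":0}]'

```text
clock: 15.33
position: [0.4477, -0.3155, 0.1859]
ee_rot: [-0.006, 0.998, 0.07, 0.003]
contact_force: [-0.2, -0.3, -1.7]
width: 0.0155
```

```bash
python3 ck2.py | head -2; python3 -c "from h import *;s=get_state();print(s['contact_force'],s['clock'])"
```

```text
std [0.03389061 0.07122115 0.10909806] drift [ 0.0899214  -0.16539975  0.29041478]
TCP [ 0.44771237 -0.31563241  0.18603506] z [ 0.0047  0.0127 -0.9999] xang 7.986569888969586 tip [ 0.44819528 -0.31433259  0.08384447]
[-0.33979004  1.15698052 -1.88780231] 15.5333
```

Call:
play_rows --series '[{"fingers":1,"dx":-0.4,"dy":0,"dz":-4,"turn":0},{"fingers":1,"dx":-0.2,"dy":0,"dz":-4,"turn":0},{"fingers":1,"dx":-0.2,"dy":0,"dz":-4,"turn":0},{"fingers":1,"dx":-0.2,"dy":0,"dz":-4,"turn":0},{"fingers":1,"dx":0,"dy":0,"dz":-3,"turn":0},{"fingers":1,"dx":0,"dy":0,"dz":0,"turn":0}]'

```text
clock: 16.03
position: [0.4466, -0.3155, 0.165]
ee_rot: [-0.006, 0.998, 0.07, 0.003]
contact_force: [0.0, 1.1, -0.3]
width: 0.0156
```

```bash
python3 ck2.py | head -2; python3 -c "from h import *;s=get_state();print(s['contact_force'],s['clock'])"
```

```text
std [0.0672881  0.00541045 0.24961188] drift [0.16597686 0.00817413 0.65664261]
TCP [ 0.44669516 -0.31550967  0.16535287] z [ 0.0048  0.0131 -0.9999] xang 7.983494125372194 tip [ 0.44718825 -0.31417473  0.06316278]
[-0.18352163  1.44866284 -1.58981607] 16.2333
```

Moving freely, with only about 1.4 N sideways. Continuing about 33 mm down.

Call:
play_rows --series '[{"fingers":1,"dx":0,"dy":0,"dz":-4,"turn":0},{"fingers":1,"dx":0,"dy":0,"dz":-4,"turn":0},{"fingers":1,"dx":0,"dy":0,"dz":-4,"turn":0},{"fingers":1,"dx":0,"dy":0,"dz":-4,"turn":0},{"fingers":1,"dx":0,"dy":0,"dz":-4,"turn":0},{"fingers":1,"dx":0,"dy":0,"dz":-3,"turn":0},{"fingers":1,"dx":0,"dy":0,"dz":0,"turn":0}]'

```text
clock: 16.82
position: [0.4471, -0.3151, 0.1411]
ee_rot: [-0.006, 0.998, 0.07, 0.004]
contact_force: [0.3, 0.7, 0.4]
width: 0.0152
```

```bash
python3 ck2.py | head -2; python3 -c "from h import *;s=get_state();print(s['contact_force'],s['clock'])"
```

```text
std [0.04749485 0.00440586 0.24008898] drift [ 0.12641466 -0.0014181   0.63612309]
TCP [ 0.44716634 -0.31509322  0.14145431] z [ 0.0065  0.013  -0.9999] xang 7.980913283443217 tip [ 0.44783155 -0.31375992  0.03926517]
[ 0.07417791  1.84522132 -1.45554732] 17.0167
```

Call:
play_rows --series '[{"fingers":1,"dx":-0.2,"dy":-0.5,"dz":-4,"turn":0},{"fingers":1,"dx":0,"dy":0,"dz":-4,"turn":0},{"fingers":1,"dx":0,"dy":0,"dz":-1,"turn":0},{"fingers":1,"dx":0,"dy":0,"dz":0,"turn":0},{"fingers":1,"dx":0,"dy":0,"dz":0,"turn":0}]'

```text
clock: 17.43
position: [0.4473, -0.315, 0.1327]
ee_rot: [-0.007, 0.998, 0.069, 0.004]
contact_force: [-0.6, 1.5, 0.1]
width: 0.0154
```

```bash
python3 ck2.py | head -2; python3 -c "
from h import *;s=get_state();print(s['contact_force'],s['width'],s['clock'])
im=get_image('side');cv2.imwrite('pics/fin.png',cv2.resize(im['pixels'][180:360,220:420,::-1],None,fx=3,fy=3,interpolation=cv2.INTER_CUBIC))"
```

```text
std [0.01082142 0.01429098 0.02411293] drift [ 0.00391587 -0.01290717  0.02695232]
TCP [ 0.44726517 -0.31500229  0.13269969] z [ 0.0078  0.0138 -0.9999] xang 7.962871723554295 tip [ 0.44805751 -0.31359132  0.0305125 ]
[-0.29710319  2.18771051 -2.07394087] 0.015600638246860551 17.6333
```

View pics/fin.png

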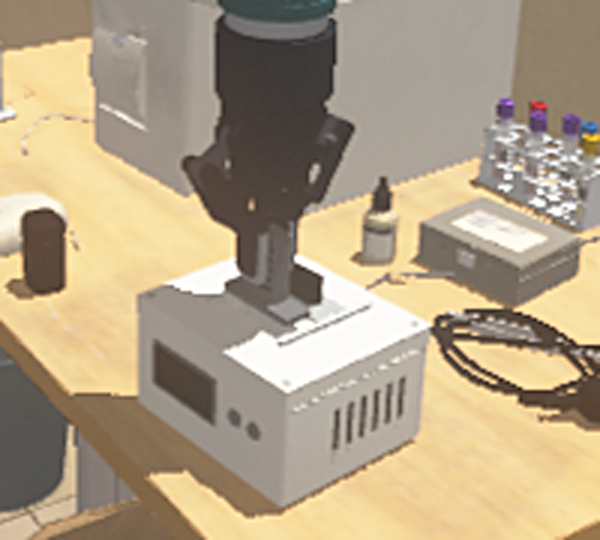

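The picture shows the paddle upright in the slot, with its collar at about (290,300) just above the cover. The knob at (310,285) still stands in the open position behind it. Tip depth is about 59.5 mm, the force is small and the arm is still, so I'm handing it in.

```bash
python3 -c "
from rig import *
print(sign_off()); s=get_state(); print(s['position'],s['contact_force'],s['width'])"
```

```text
the job is handed in; nothing more can be done
None
the job is handed in; nothing more can be done
```

I slid the shutter open to its stop, lifted the narrower paddle from its rack and lowered its blade through the slot, still held by the handle. I handed the job in at about 17.7 s; no verdict is reported.

**Last checks before handing in:**
- **Depth:** the blade's lower edge is about 59.5 mm below the slot mouth, worked out from the arm's pose. That puts the collar about 10 mm above the cover.
- **Position and tilt:** the lower edge is about 1.5 mm from the slot centre, mostly along its length. The tool tilts about 0.016 rad.
- **Grip and force:** I set the grip to 50 N, and the fingers stand 15.6 mm apart on the 16 mm handle. About 2 N pushes sideways on the tool, probably from light contact with the slot wall. The arm was still.
- **Shutter:** it was at about 34 mm travel when I released it, judged by the knob's position and about 9 N at the stop. In the last side picture the knob still stands open, but I did not measure the travel again.
- **Other things:** nothing in the pictures or forces suggested the wider paddle or the other things on the desk moved. I did not measure them again at the end.

The arm drifted about 12 mm on the first fast descent to the shutter. I corrected that and used smaller steps afterwards. My first move call was refused for incomplete rows, so nothing moved and I sent it again.

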